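# Hole saws from the bench rail to the carry caddy, in working order

## Task

The four hole saws on the aluminium rail stand in the order in which they will be used, the first at the left as you see it. Load them into the wooden carry caddy so that this order begins at its handle: the rail's leftmost saw goes on the peg next to the handle, the next saw on the next peg, and the rightmost saw on the peg farthest from the handle. Each saw goes teeth down over its peg, with the peg through its arbor hole, and ends upright and fully down on the board.

Things in the scene. Friction and masses are not known exactly. Their poses are not given: they have to be found in the camera images.
- saw_30: smallest hole saw: dark steel cup, 30 mm outside diameter, 46 mm high, mouth (teeth) down, wall 2.5 mm; its 5 mm back plate on top has a central arbor hole 22 mm across. Origin: centre of the underside (teeth), z up; yaw does not matter. Grip across the diameter near the top. About 90 g. Starts on its holder on the rail.
- saw_38: second smallest hole saw: dark steel cup, 38 mm outside diameter, 46 mm high, mouth (teeth) down, wall 2.5 mm; its 5 mm back plate on top has a central arbor hole 22 mm across. Origin: centre of the underside (teeth), z up; yaw does not matter. Grip across the diameter near the top. About 120 g. Starts on its holder on the rail.
- saw_48: second largest hole saw: dark steel cup, 48 mm outside diameter, 46 mm high, mouth (teeth) down, wall 2.5 mm; its 5 mm back plate on top has a central arbor hole 22 mm across. Origin: centre of the underside (teeth), z up; yaw does not matter. Grip across the diameter near the top. About 170 g. Starts on its holder on the rail.
- saw_60: largest hole saw: dark steel cup, 60 mm outside diameter, 46 mm high, mouth (teeth) down, wall 2.5 mm; its 5 mm back plate on top has a central arbor hole 22 mm across. Origin: centre of the underside (teeth), z up; yaw does not matter. Grip across the diameter near the top. About 240 g. Starts on its holder on the rail.
- holder_30: grey plastic holder of the 30 mm saw, fixed in the rail: base 64 (x) by 70 (y) by 12 mm high, with a round boss 19 mm across and 14 mm high that stands inside the saw's mouth with 3 mm play (lift 14 mm to free). Origin: centre of the underside; saw teeth rest at z = 12 mm. Its place in the rail changes from start to start.
- holder_38: grey plastic holder of the 38 mm saw, fixed in the rail: base 64 (x) by 70 (y) by 12 mm high, with a round boss 27 mm across and 14 mm high that stands inside the saw's mouth with 3 mm play (lift 14 mm to free). Origin: centre of the underside; saw teeth rest at z = 12 mm. Its place in the rail changes from start to start.
- holder_48: grey plastic holder of the 48 mm saw, fixed in the rail: base 64 (x) by 70 (y) by 12 mm high, with a round boss 37 mm across and 14 mm high that stands inside the saw's mouth with 3 mm play (lift 14 mm to free). Origin: centre of the underside; saw teeth rest at z = 12 mm. Its place in the rail changes from start to start.
- holder_60: grey plastic holder of the 60 mm saw, fixed in the rail: base 64 (x) by 70 (y) by 12 mm high, with a round boss 49 mm across and 14 mm high that stands inside the saw's mouth with 3 mm play (lift 14 mm to free). Origin: centre of the underside; saw teeth rest at z = 12 mm. Its place in the rail changes from start to start.
- rail: low aluminium channel holding the four holders in a row, 324 x 76 x 17 mm, fixed. Origin: centre of its underside on the bench; +y runs along the row to the left end as the robot sees it (turned at most 0.3 rad). Holders at y = +114 (leftmost), +38, -38, -114 mm (rightmost); the saws' teeth start at z = 20 mm. Two poles lean on the wall behind, feet at x = 0.75 m, y = 0.1 and -0.05 m.
- caddy: wooden board 306 (y) x 78 (x) x 20 mm, fixed, steel bow handle on its right (-y) end, 41 mm long. Origin: centre of the underside; +y along the row, away from the handle (turned at most 0.3 rad). Four pegs, x = 0, y = -114 (next to handle), -38, +38, +114 mm: 12 mm thick, top at z = 80 mm, last 12 mm tapering to 4 mm. Seated saws' teeth at z = 20 mm.
Mind the look-alikes: they are no part of the job. What is shaped like the saw_38 but turquoise is not meant.

How it is judged:
At the end, for the whole second after the job is handed in: Each saw is upright (0.1 rad), teeth on the board (origin under 24 mm above the caddy's underside), centred within 8 mm along and across the row on its own peg: the peg that counts the same from the handle as its holder counts from the left of the rail. All released and at rest (x of saw_30 in the frame of caddy between -0.008 and 0.008 m and ((y of holder_30 in the frame of rail between 0.094 and 0.134 m and y of saw_30 in the frame of caddy between -0.122 and -0.106 m) or (y of holder_30 in the frame of rail between 0.018 and 0.058 m and y of saw_30 in the frame of caddy between -0.046 and -0.03 m) or (y of holder_30 in the frame of rail between -0.058 and -0.018 m and y of saw_30 in the frame of caddy between 0.03 and 0.046 m) or (y of holder_30 in the frame of rail between -0.134 and -0.094 m and y of saw_30 in the frame of caddy between 0.106 and 0.122 m)) and z of each of saw_30, saw_38, saw_48, saw_60 in the frame of caddy below 0.024 m and angle between each of saw_30, saw_38, saw_48, saw_60's own z axis and vertical below 0.1 rad and linear speed of each of saw_30, saw_38, saw_48, saw_60 below 0.02 m/s and contact force between each of saw_30, saw_38, saw_48, saw_60 and the fingers below 0.1 N and x of saw_38 in the frame of caddy between -0.008 and 0.008 m and ((y of holder_38 in the frame of rail between 0.094 and 0.134 m and y of saw_38 in the frame of caddy between -0.122 and -0.106 m) or (y of holder_38 in the frame of rail between 0.018 and 0.058 m and y of saw_38 in the frame of caddy between -0.046 and -0.03 m) or (y of holder_38 in the frame of rail between -0.058 and -0.018 m and y of saw_38 in the frame of caddy between 0.03 and 0.046 m) or (y of holder_38 in the frame of rail between -0.134 and -0.094 m and y of saw_38 in the frame of caddy between 0.106 and 0.122 m)) and x of saw_48 in the frame of caddy between -0.008 and 0.008 m and ((y of holder_48 in the frame of rail between 0.094 and 0.134 m and y of saw_48 in the frame of caddy between -0.122 and -0.106 m) or (y of holder_48 in the frame of rail between 0.018 and 0.058 m and y of saw_48 in the frame of caddy between -0.046 and -0.03 m) or (y of holder_48 in the frame of rail between -0.058 and -0.018 m and y of saw_48 in the frame of caddy between 0.03 and 0.046 m) or (y of holder_48 in the frame of rail between -0.134 and -0.094 m and y of saw_48 in the frame of caddy between 0.106 and 0.122 m)) and x of saw_60 in the frame of caddy between -0.008 and 0.008 m and ((y of holder_60 in the frame of rail between 0.094 and 0.134 m and y of saw_60 in the frame of caddy between -0.122 and -0.106 m) or (y of holder_60 in the frame of rail between 0.018 and 0.058 m and y of saw_60 in the frame of caddy between -0.046 and -0.03 m) or (y of holder_60 in the frame of rail between -0.058 and -0.018 m and y of saw_60 in the frame of caddy between 0.03 and 0.046 m) or (y of holder_60 in the frame of rail between -0.134 and -0.094 m and y of saw_60 in the frame of caddy between 0.106 and 0.122 m))); the robot touches nothing.
It also fails if it takes over 112 s, if anything falls off the work surface, if the arm or the gripper's body presses on something with over 40 N, if the wrist force passes 120 N, or if a joint passes its speed limit or range.

## Robot

A 6-joint arm with a two-finger parallel gripper is mounted at the origin on a cart in front of the work surface, level with it; the furniture and walls round the work are solid. World frame = base frame: x ahead of the robot, y to its left, z up, the work surface at z = 0. Lengths are in m, angles in rad, forces in N, time in s.
With the tool pointing down it reaches from about 0.325 to 0.775 m from the base axis. Payload 9.3 kg.
Tool frame: the origin (TCP) lies midway between the tips of the shut fingers; the grasp point (between the pads) lies 19 mm behind it (grip_depth is the distance from the TCP to the grasp point, in m); z points along the fingers, y is the line along which they close (so a half turn about z gives the same grasp; the last joint's range is limited). The gripper opens to 85 mm and grips with 20 to 120 N. Pads are 22 mm wide; open, the fingers measure 114 mm over their backs; the gripper's body (76 mm by 85 mm) begins 54 mm behind the grasp point. The pads swing forward as they close: fully open they stand 13 mm farther back than shut.
Start: joints at [1.05, 0.259, 0.021, 1.334, 0, 1.418], TCP at [0.198, 0.513, 0.231] pointing down, gripper open.
Joint ranges: [-3.04, 3.04], [-0.91, 1.82], [-1.04, 1.36], [-1.92, 1.95], [-1.52, 1.45], [-3.14, 3.14]. Speed limits (rad/s): [2.22, 2.22, 2.79, 3.14, 3.14, 3.14].

## Interface

Orientations are given as a unit quaternion [x, y, z, w].
In Python, from cell import state, get_image, calibration, hand_in, find_in, place_of, grip_depth gives the robot as it stands.
- The arm moves only by the shell command python3 -m handwheel [OPENING], which reads ROWS from standard input. ROWS is a JSON list of rows, 1 to 5 of them, each of 6 numbers: dx, dy, dz in parts of the range, where 1.0 means 60 cm, then a rotation vector rx, ry, rz in parts of the range, where 1.0 means 4 rad; each row shifts and turns the commanded pose from where the row before left it, along the tool's axes as they then stand; what a row does not reach is not made up. A row lasts 1/12 s, in which the tool goes at most 0.0417 m and 0.125 rad, less where a joint would pass 70% of its speed; a pose out of reach is approached as far as the arm can. OPENING is the finger opening in m, set as the command begins (- or left out keeps the last). The fingers move at their own pace and stop on an object; the grip force is fixed at half the most. Time passes only in rows, so rows that do not move let the fingers close. It prints the time, the measured TCP pose, the force, the opening and the grip force at its end. Shift and turn numbers lie between -1 and 1, and a call with a number outside is refused. Input that does not fit is refused with a message, and nothing moves.
- state(): the state, without advancing time (a new reading comes with each control period).
- get_image(name): name is "side" or "top" or "wrist"; returns (picture, depth): 384x512x3 uint8, red, green, blue; 384x512 float32, m along the optical axis (not along the pixel's ray), 0 where there is no reading.
- calibration(name): a dict with "fx", "fy", "cx", "cy" (pixels), "R" (3x3) and "t" (3): a world point X has camera coordinates R X + t; the wrist camera has in their place "tool_from_camera" (4x4, takes a point from camera to tool coordinates, whose origin is the TCP and whose axes are the flange's). Camera axes: x right, y down, z forward; pixel columns grow to the right and rows downward; lengths in m; the calibration is good to about 2 mm. A picture is of the moment at which its call begins: read the wrist's pose just before it. calibration takes no time and is no camera call.
- hand_in(): hands the job in; it is judged then, once.
Trained networks look in the newest picture that a camera, given by its name, has taken for a name from the list of things; names that differ only in an ending like _2 or _b are one class to them, and where a whole thing is asked for, a point or a joint stands for the part that bears it (a point fixed in the world has none). Each returns a list of dicts, best first, with "score" (0 to 1); they miss things now and then, are a little off and sometimes report something else, mostly with a low value. They report only what shows in the picture. A call takes as long as a camera call. They do not tell look-alikes from the thing itself.
- find_in(camera, name): "bbox" ([left, top, right, bottom] in pixels, round what is visible of it).
- place_of(camera, name): "location" ([column, row] in pixels: a listed point, or the origin of a listed thing).
The state is a dict: "clock": time; "q": joint angles; "joint_vel": joint speeds; "effort": joint torques, N m; "ee_pos": TCP position; "ee_rot": TCP orientation; "ft_force": force on the tool from outside, world axes, zero at the start; "ft_torque": the same for the moment, N m; "gripper_width": finger opening in m; "grip_force": force on a finger pad.
Only numpy, scipy, OpenCV 4.12 (cv2) and the standard library are available. Lean on these libraries where they do the work, as an engineer would, in place of code of your own. Each camera call takes 0.05 s, during which the arm holds its last target. There are 200 camera calls.

## Working session

There is one attempt and no reset: what is moved stays moved. The work goes in short steps, Python scripts to look and compute and a shell command to move; the robot and the scene stay as the last step left them, time stands still between calls to the robot, and variables do not carry over. Pictures are saved under pics/ and viewed, at most 14 in all, crops included, and the job is handed in when it is done.

```bash
mkdir -p pics; ls; cat > h.py <<'E'
import numpy as np,cv2
from cell import *
def world(cam,u,v,d):
    c=calibration(cam); p=np.array([(u-c['cx'])/c['fx']*d,(v-c['cy'])/c['fy']*d,d])
    return np.array(c['R']).T@(p-np.array(c['t']))
def cloud(cam,D):
    c=calibration(cam); v,u=np.mgrid[:D.shape[0],:D.shape[1]]
    P=np.stack([(u-c['cx'])/c['fx']*D,(v-c['cy'])/c['fy']*D,D],-1)
    return (P-np.array(c['t']))@np.array(c['R'])
E
python3 - <<'E'
from h import *
print(state())
for c in('top','side'):
    I,D=get_image(c); np.savez('%s.npz'%c,I=I,D=D); cv2.imwrite('pics/%s0.png'%c,I[:,:,::-1])
    k=calibration(c); print(c,k['fx'],-np.array(k['R']).T@k['t'],k['R'])
    for n in['saw_30','saw_38','saw_48','saw_60','rail','caddy']:
        print(n,[(np.round(f['bbox']).tolist(),round(f['score'],2)) for f in find_in(c,n)])
E
```

```text
pics
{'clock': 0.0, 'q': array([ 1.05041222e+00,  2.59215863e-01,  2.07532182e-02,  1.33372558e+00,
       -4.74431308e-08,  1.41820292e+00]), 'joint_vel': array([-0.00042249,  0.00035542, -0.00156039,  0.00018735,  0.00013401,
       -0.0010625 ]), 'effort': array([ 2.98993891e-04, -5.55642736e+01,  3.44528747e+01,  1.39884482e-02,
       -1.30217300e-04,  2.41266804e-05]), 'ee_pos': array([0.19760926, 0.51296153, 0.23064996]), 'ee_rot': array([ 1.82860578e-01,  9.83138609e-01, -6.56926535e-04, -2.29761961e-04]), 'ft_force': array([ 0.18632836, -0.2079536 ,  0.09404928]), 'ft_torque': array([ 0.01362475,  0.00699799, -0.04622579]), 'grip_force': 0.0, 'gripper_width': 0.08521377055810556}
top 359.72938061189177 [4.10771817e-01 5.43848250e-04 1.09365798e+00] [[-0.02483707 -0.99966097  0.00781408]
 [-0.99442266  0.02390396 -0.10272375]
 [ 0.10250214 -0.01032185 -0.99467923]]
saw_30 [([294.0, 204.0, 311.0, 226.0], 0.83), ([358.0, 151.0, 371.0, 166.0], 0.72), ([368.0, 185.0, 388.0, 202.0], 0.49), ([315.0, 154.0, 329.0, 168.0], 0.47), ([343.0, 194.0, 360.0, 209.0], 0.46), ([127.0, 182.0, 
[... 986 characters left out ...]
.0, 188.0], 0.74), ([236.0, 152.0, 250.0, 172.0], 0.55), ([245.0, 134.0, 256.0, 155.0], 0.51), ([274.0, 130.0, 288.0, 149.0], 0.49)]
saw_38 [([276.0, 164.0, 296.0, 188.0], 0.74), ([236.0, 152.0, 250.0, 172.0], 0.55), ([245.0, 134.0, 256.0, 155.0], 0.51), ([274.0, 130.0, 288.0, 149.0], 0.49)]
saw_48 [([276.0, 164.0, 296.0, 188.0], 0.74), ([236.0, 152.0, 250.0, 172.0], 0.55), ([245.0, 134.0, 256.0, 155.0], 0.51), ([274.0, 130.0, 288.0, 149.0], 0.49)]
saw_60 [([276.0, 164.0, 296.0, 188.0], 0.74), ([236.0, 152.0, 250.0, 172.0], 0.55), ([245.0, 134.0, 256.0, 155.0], 0.51), ([274.0, 130.0, 288.0, 149.0], 0.49)]
rail [([273.0, 141.0, 301.0, 195.0], 0.62)]
caddy [([191.0, 208.0, 274.0, 305.0], 0.8)]
```

View pics/top0.png

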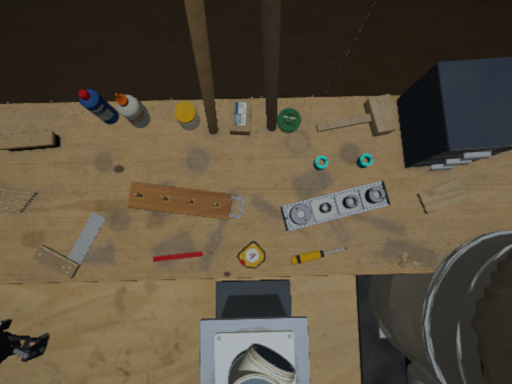

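View pics/side0.png

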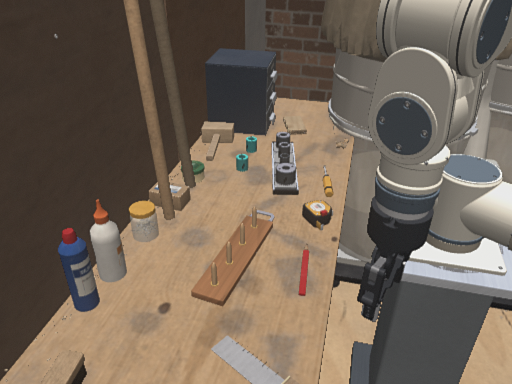

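```bash
python3 - <<'E'
from h import *
d=np.load('top.npz'); W=cloud('top',d['D']); I=d['I']
c=cv2.resize(I[120:250,260:450],None,fx=4,fy=4,interpolation=cv2.INTER_CUBIC); cv2.imwrite('pics/topc.png',c[:,:,::-1])
m=((W[...,2]>.055)&(W[...,2]<.08)&(d['D']>0)).astype(np.uint8)
n,l,s,ce=cv2.connectedComponentsWithStats(m)
for i in range(1,n):
    if s[i,4]>25: q=W[l==i]; print(s[i],ce[i].round(1),q.mean(0).round(3),np.ptp(q,axis=0).round(3),I[l==i].mean(0).round())
E
```

```text
[279  78 139   7 459] [346.8  81.6] [ 0.842 -0.294  0.067] [0.012 0.41  0.025] [38. 29. 20.]
[214  81  51   5 171] [238.4  83.2] [0.844 0.028 0.068] [0.004 0.149 0.025] [38. 30. 22.]
[  0  82 201   9 689] [100.1  86. ] [0.844 0.436 0.068] [0.004 0.593 0.025] [36. 29. 21.]
[404  90  43  75 341] [412.4 131.6] [ 0.686 -0.478  0.068] [0.221 0.105 0.025] [16. 19. 21.]
[370  94  27  38 545] [383.  112.2] [ 0.749 -0.4    0.057] [0.114 0.072 0.006] [130. 117.  92.]
[ 97 102  16  17  76] [107.4 112.6] [0.763 0.413 0.067] [0.044 0.041 0.025] [51. 53. 52.]
[129 103  17  21  75] [140.1 116.3] [0.75  0.318 0.067] [0.054 0.043 0.025] [63. 57. 47.]
[176 109  22  17  79] [189.6 120.6] [0.734 0.173 0.066] [0.045 0.062 0.025] [95. 86. 69.]
[267 118  11   8  33] [272.  122.5] [ 0.722 -0.068  0.068] [0.015 0.03  0.024] [42. 39. 28.]
[208 123  10   7  34] [213.  126.9] [0.713 0.105 0.066] [0.012 0.029 0.023] [59. 48. 32.]
[368 186  18  17 191] [376.5 194. ] [ 0.505 -0.363  0.066] [0.047 0.048 0.016] [ 97. 102. 110.]
[345 195  14  13 103] [351.7 200.9] [ 0.486 -0.29   0.066] [0.035 0.037 0.015] [ 96. 101. 107.]
[321 202  11  11  44] [326.2 206.7] [ 0.472 -0.216  0.065] [0.029 0.028 0.014] [88. 93. 96.]
[291 204  21  21 304] [300.8 213.6] [ 0.454 -0.142  0.066] [0.057 0.058 0.017] [111. 116. 125.]
[431 234  79 150 706] [448.5 299.9] [ 0.204 -0.546  0.067] [0.405 0.233 0.025] [49. 49. 45.]
[231 356  13  15  39] [237.1 361.7] [0.053 0.048 0.067] [0.034 0.034 0.024] [58. 60. 56.]
```

The top view shows the aluminium rail at (335,206) with, from left to right, the 60 (300,213), 30 (326,207), 38 (352,201) and 48 (376,194). There are two turquoise cups, the look-alikes, at (321,162) and (366,159). The caddy is at (187,201), with its handle on the right at (237,207). The saws meant are the dark ones on the rail. I'll confirm that in the crop and measure the caddy.

View pics/topc.png

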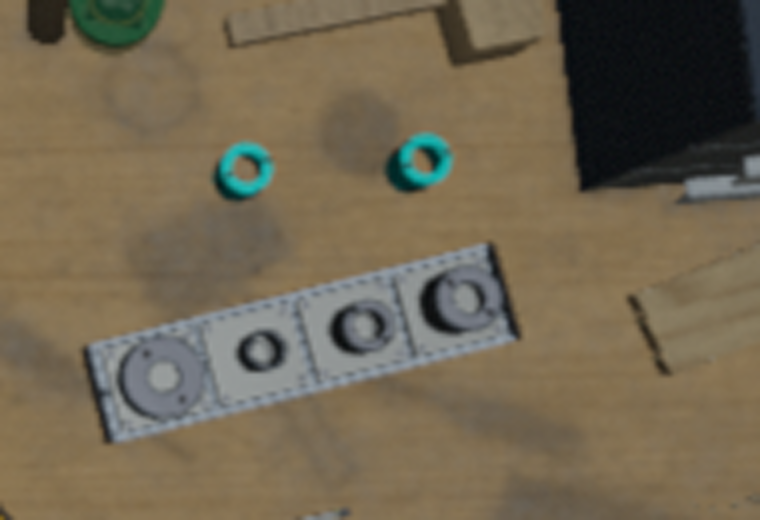

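```bash
python3 - <<'E'
from h import *
d=np.load('top.npz'); W=cloud('top',d['D']); z=W[...,2]; ok=d['D']>0
roi=np.zeros(z.shape,bool); roi[175:232,120:250]=1
b=roi&ok&(z>.013)&(z<.03); b=b.astype(np.uint8)
n,l,s,ce=cv2.connectedComponentsWithStats(b); i=1+s[1:,4].argmax(); P=W[l==i]; print(s[i],np.median(P[:,2]))
def rect(P): 
    r=cv2.minAreaRect((P[:,:2]*1000).astype(np.float32)); print(np.round(r[0],1),np.round(r[1],1),r[2])
rect(P)
p=roi&ok&(z>.035); n,l,s,ce=cv2.connectedComponentsWithStats(p.astype(np.uint8))
for i in range(1,n):
    q=W[l==i]; print('peg/handle',s[i],q.mean(0).round(4),q[:,2].min().round(3),q[:,2].max().round(3))
r=np.zeros(z.shape,bool); r[175:235,275:395]=1
rect(W[r&ok&(z>.01)])
# saw rings
for (u,v,w) in[(301,213.6,60),(326,206.7,30),(351.7,201,38),(376.5,194,48)]:
    v0,u0=int(v),int(u); S=W[v0-14:v0+15,u0-14:u0+15].reshape(-1,3); S=S[(S[:,2]>.06)&(S[:,2]<.072)]
    (c,rad)=cv2.minEnclosingCircle((S[:,:2]*1000).astype(np.float32)); print(w,np.round(c,1),round(rad,1),len(S),S.mean(0).round(4),np.median(S[:,2]))
E
```

```text
[ 128  182  117   37 2638] 0.019809275641453343
[502.8 192.6] [345.4  78.2] 81.78399658203125
peg/handle [135 192   8   5  30] [0.5213 0.3226 0.0613] 0.036 0.081
peg/handle [161 195   7   5  25] [0.5101 0.2481 0.0629] 0.038 0.081
peg/handle [188 198   6   5  22] [0.4994 0.1729 0.065 ] 0.035 0.08
peg/handle [214 202   5   4  18] [0.4881 0.0991 0.0696] 0.048 0.082
[ 479.3 -254.7] [ 76.1 324.3] 12.83656120300293
60 [ 454.  -142.7] 30.0 300 [ 0.4538 -0.1422  0.0664] 0.06639066111337161
30 [ 471.6 -217.2] 15.0 41 [ 0.472  -0.2165  0.066 ] 0.06612682325130348
38 [ 486.9 -291.2] 19.2 99 [ 0.4864 -0.2906  0.0665] 0.06669838563517931
48 [ 504.7 -364.5] 24.4 181 [ 0.5048 -0.3634  0.0663] 0.06643877477138059
```

The crop confirms the four dark steel saws on the rail, in the order 60, 30, 38, 48 from the left; the turquoise pair is excluded. The ring diameters fit (60.0, 30.0, 38.4 and 48.8 mm), the tops are at about 66 mm, and the peg pitch is about 75 mm. I'll use one fixed tool yaw, with the fingers closing along world x, for both rail and caddy.

The manual's scale: shifts go in shares of 60 cm and turns go in shares of 4 rad. Converting my numbers, 0.12026 rad / 4 = 0.0301.

```bash
R='' ; echo '[[0, 0, 0, 0, 0, 0.0301], [0, 0, 0, 0, 0, 0.0301], [0, 0, 0, 0, 0, 0.0301], [0, 0, 0, 0, 0, 0.0301], [0, 0, 0, 0, 0, 0.0301]]' | python3 -m handwheel 0.085
echo '[[0, 0, 0, 0, 0, 0.0301], [0, 0, 0, 0, 0, 0.0301], [0, 0, 0, 0, 0, 0.0301], [0, 0, 0, 0, 0, 0.0301], [0, 0, 0, 0, 0, 0.0301]]' | python3 -m handwheel
echo '[[-0.0547, 0.0213, 0, 0, 0, 0], [-0.0547, 0.0213, 0, 0, 0, 0], [-0.0547, 0.0213, 0, 0, 0, 0], [-0.0547, 0.0213, 0, 0, 0, 0], [-0.0547, 0.0213, 0, 0, 0, 0]]' | python3 -m handwheel
echo '[[-0.0547, 0.0213, 0, 0, 0, 0], [-0.0547, 0.0213, 0, 0, 0, 0], [-0.0547, 0.0213, 0, 0, 0, 0], [-0.0547, 0.0213, 0, 0, 0, 0], [-0.0547, 0.0213, 0, 0, 0, 0]]' | python3 -m handwheel
echo '[[-0.0547, 0.0213, 0, 0, 0, 0], [-0.0547, 0.0213, 0, 0, 0, 0], [-0.0547, 0.0213, 0, 0, 0, 0], [-0.0547, 0.0213, 0, 0, 0, 0], [-0.0547, 0.0213, 0, 0, 0, 0]]' | python3 -m handwheel
echo '[[-0.0547, 0.0213, 0, 0, 0, 0], [-0.0547, 0.0213, 0, 0, 0, 0], [-0.0547, 0.0213, 0, 0, 0, 0], [-0.0547, 0.0213, 0, 0, 0, 0], [-0.0547, 0.0213, 0, 0, 0, 0]]' | python3 -m handwheel
```

```text
clock: 1.12
ee_pos: [0.1978, 0.5132, 0.2313]
ee_rot: [0.468, 0.883, 0.0, -0.0]
ft_force: [-0.3, -0.3, 0.1]
gripper_width: 0.0847
grip_force: 0.0
clock: 1.53
ee_pos: [0.1977, 0.5132, 0.2313]
ee_rot: [0.709, 0.705, -0.0, -0.0]
ft_force: [1.0, -0.5, -0.6]
gripper_width: 0.0854
grip_force: 0.0
clock: 1.95
ee_pos: [0.2619, 0.3478, 0.2313]
ee_rot: [0.707, 0.707, 0.0, 0.0]
ft_force: [1.4, 0.1, -0.3]
gripper_width: 0.0853
grip_force: 0.0
clock: 2.37
ee_pos: [0.326, 0.1837, 0.2315]
ee_rot: [0.707, 0.707, 0.0, 0.0]
ft_force: [0.9, 0.4, -0.7]
gripper_width: 0.0853
grip_force: 0.0
clock: 2.78
ee_pos: [0.3902, 0.0195, 0.2316]
ee_rot: [0.707, 0.707, 0.0, 0.0]
ft_force: [0.4, 0.9, -0.4]
gripper_width: 0.0848
grip_force: 0.0
clock: 3.2
ee_pos: [0.4543, -0.1446, 0.2314]
ee_rot: [0.707, 0.707, 0.0, 0.0]
ft_force: [-0.2, 0.3, 0.6]
gripper_width: 0.0853
grip_force: 0.0
```

```bash
cat >> h.py <<'E'
def wcloud():
    from scipy.spatial.transform import Rotation as Ro
    s=state(); I,D=get_image('wrist'); c=calibration('wrist'); v,u=np.mgrid[:D.shape[0],:D.shape[1]]
    P=np.stack([(u-c['cx'])/c['fx']*D,(v-c['cy'])/c['fy']*D,D,np.ones_like(D)],-1)
    T=np.eye(4); T[:3,:3]=Ro.from_quat(s['ee_rot']).as_matrix(); T[:3,3]=s['ee_pos']
    return I,D,(P@(T@np.array(c['tool_from_camera'])).T)[...,:3]
E
python3 - <<'E'
from h import *
I,D,W=wcloud(); cv2.imwrite('pics/w0.png',I[:,:,::-1]); z=W[...,2]
m=((z>.06)&(z<.072)&(D>0)).astype(np.uint8); n,l,s,ce=cv2.connectedComponentsWithStats(m)
for i in range(1,n):
    if s[i,4]>200:
        c,r=cv2.minEnclosingCircle((W[l==i][:,:2]*1000).astype(np.float32)); print(s[i],np.round(c,1),round(r,1),np.median(z[l==i]))
print(state()['q'].round(2))
E
```

```text
[495  96  17  29 289] [729.3 -67.2] 15.0 0.06588410463454475
[ 234  151   51   51 1749] [ 453.3 -142.2] 30.1 0.0661553212723962
[262 223  24  25 250] [ 471.  -216.5] 15.2 0.06568538116527892
[270 274  29  27 468] [ 486.2 -290.8] 19.3 0.06587545996160057
[-0.49  0.14 -0.13  1.3  -0.    1.08]
```

View pics/w0.png

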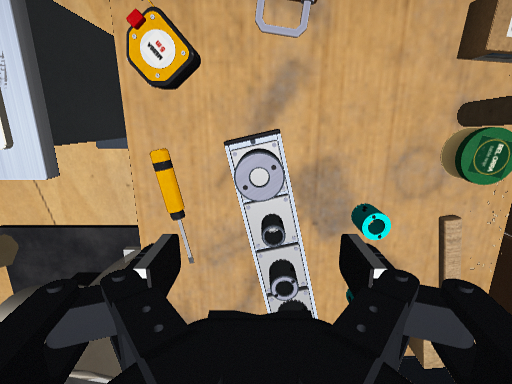

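The wrist view shows the 60 at (258,176), then the 30, 38 and 48 below it. The positions agree with the top camera within 1 mm. Descending on the 60.

In the tool's units: 0.04 m / 0.6 = 0.0667, 0.002 m / 0.6 = 0.0033.

```bash
echo '[[0.0033, -0.001, 0.0667, 0, 0, 0], [0, 0, 0.0667, 0, 0, 0], [0, 0, 0.0667, 0, 0, 0], [0, 0, 0.05, 0, 0, 0], [0, 0, 0.0333, 0, 0, 0]]' | python3 -m handwheel
echo '[[0, 0, 0.025, 0, 0, 0], [0, 0, 0.0223, 0, 0, 0], [0, 0, 0, 0, 0, 0], [0, 0, 0, 0, 0, 0]]' | python3 -m handwheel
echo '[[0, 0, 0, 0, 0, 0], [0, 0, 0, 0, 0, 0], [0, 0, 0, 0, 0, 0], [0, 0, 0, 0, 0, 0], [0, 0, 0, 0, 0, 0]]' | python3 -m handwheel 0.05
echo '[[0, 0, 0, 0, 0, 0], [0, 0, 0, 0, 0, 0], [0, 0, 0, 0, 0, 0], [0, 0, 0, 0, 0, 0], [0, 0, 0, 0, 0, 0]]' | python3 -m handwheel
```

```text
clock: 3.67
ee_pos: [0.452, -0.14, 0.0585]
ee_rot: [0.707, 0.707, -0.0, -0.001]
ft_force: [0.1, 0.5, 0.0]
gripper_width: 0.0846
grip_force: 0.0
clock: 4.0
ee_pos: [0.4532, -0.1405, 0.0327]
ee_rot: [0.707, 0.707, -0.0, -0.001]
ft_force: [0.6, -0.5, 0.4]
gripper_width: 0.085
grip_force: 0.0
clock: 4.42
ee_pos: [0.454, -0.141, 0.0345]
ee_rot: [0.707, 0.707, 0.0, 0.001]
ft_force: [-2.1, 1.2, 9.3]
gripper_width: 0.0593
grip_force: 62.4
clock: 4.83
ee_pos: [0.454, -0.141, 0.0345]
ee_rot: [0.707, 0.707, 0.0, 0.001]
ft_force: [-1.2, 0.9, 9.1]
gripper_width: 0.0593
grip_force: 62.4
```

In the tool's units: -0.025 m / 0.6 = -0.0417, -0.02 m / 0.6 = -0.0333.

```bash
echo '[[0, 0, -0.0167, 0, 0, 0], [0, 0, -0.025, 0, 0, 0], [0, 0, -0.0333, 0, 0, 0], [0, 0, -0.0417, 0, 0, 0], [0, 0, -0.0417, 0, 0, 0]]' | python3 -m handwheel
echo '[[0.0447, 0.0063, 0, 0, 0, 0], [0.0447, 0.0063, 0, 0, 0, 0], [0.0447, 0.0063, 0, 0, 0, 0], [0.0447, 0.0063, 0, 0, 0, 0], [0.0447, 0.0063, 0, 0, 0, 0]]' | python3 -m handwheel
echo '[[0.0447, 0.0063, 0, 0, 0, 0], [0.0447, 0.0063, 0, 0, 0, 0], [0.0447, 0.0067, 0, 0, 0, 0], [0.0447, 0.007, 0, 0, 0, 0], [0, 0, 0, 0, 0, 0]]' | python3 -m handwheel
echo '[[0, 0, 0, 0, 0, 0], [0, 0, 0, 0, 0, 0]]' | python3 -m handwheel
python3 - <<'E'
from h import *
I,D=get_image('side'); cv2.imwrite('pics/s1.png',cv2.resize(I[150:310,170:370],None,fx=3.5,fy=3.5)[:,:,::-1])
I,D=get_image('top'); W=cloud('top',D); q=W[(W[...,2]>.14)&(W[...,2]<.16)&(abs(W[...,0]-.489)<.06)&(abs(W[...,1]-.1)<.06)]; print(len(q))
I,D,W=wcloud(); cv2.imwrite('pics/w1.png',I[:,:,::-1])
E
```

```text
clock: 5.25
ee_pos: [0.4531, -0.1405, 0.1294]
ee_rot: [0.707, 0.707, 0.0, 0.0]
ft_force: [1.9, 0.0, -2.5]
gripper_width: 0.0591
grip_force: 64.9
clock: 5.67
ee_pos: [0.4724, -0.0055, 0.1287]
ee_rot: [0.707, 0.707, 0.0, 0.001]
ft_force: [0.4, 0.9, -1.2]
gripper_width: 0.0587
grip_force: 64.9
clock: 6.08
ee_pos: [0.4885, 0.1042, 0.1286]
ee_rot: [0.706, 0.708, 0.001, 0.0]
ft_force: [-0.1, -0.6, -1.8]
gripper_width: 0.0588
grip_force: 65.0
clock: 6.25
ee_pos: [0.488, 0.1004, 0.1282]
ee_rot: [0.707, 0.707, 0.0, 0.0]
ft_force: [-0.4, -0.6, -2.0]
gripper_width: 0.059
grip_force: 65.0
16
```

View pics/s1.png

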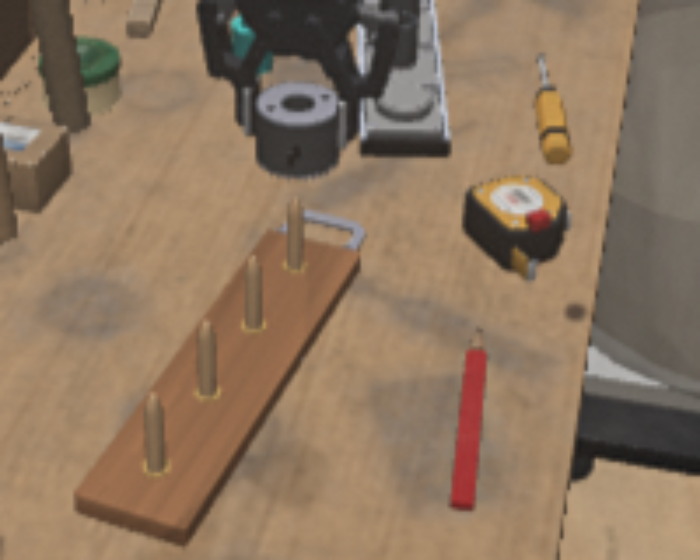

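View pics/w1.png

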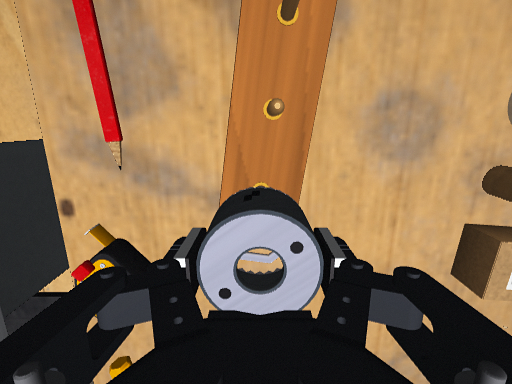

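The side crop shows the 60 held upright above the first peg (peg top at crop (296,198)). The wrist view shows its back plate centred between the pads at (260,268), with the pegs beyond it. I'll measure the saw's offset in the hand and the visible pegs.

```bash
python3 - <<'E'
from h import *
I,D,W=wcloud(); s=state(); z=W[...,2]; print(s['ee_pos'].round(4))
S=W[(D>0)&(z>.14)&(z<.175)&(abs(W[...,0]-.488)<.028)&(abs(W[...,1]-.1)<.035)]; zt=np.median(S[:,2]); S=S[abs(S[:,2]-zt)<.004]
c,r=cv2.minEnclosingCircle((S[:,:2]*1000).astype(np.float32)); print(zt,c,r,np.ptp(S,axis=0))
m=((z>.045)&(z<.09)&(D>0)&(abs(W[...,0]-.505)<.04)&(W[...,1]>.13)).astype(np.uint8); n,l,st,ce=cv2.connectedComponentsWithStats(m)
for i in range(1,n):
    q=W[l==i]; t=q[q[:,2]>q[:,2].max()-.004]; print(st[i],t.mean(0).round(4))
E
```

```text
[0.4881 0.0997 0.128 ]
0.1595663389765043 (487.7305603027344, 98.8067398071289) 30.25065040588379 [0.05598807 0.05445736 0.00653316]
[283   0  16  10 118] [0.5103 0.2456 0.0582]
[267  98  18  18 235] [0.4995 0.1759 0.0793]
```

In the tool's units: 0.02 m / 0.6 = 0.0333, 0.015 m / 0.6 = 0.025.

```bash
echo '[[0.0008, 0.0013, 0.0333, 0, 0, 0], [0, 0, 0.0333, 0, 0, 0], [0, 0, 0.0333, 0, 0, 0], [0, 0, 0.025, 0, 0, 0], [0, 0, 0.0167, 0, 0, 0]]' | python3 -m handwheel
echo '[[0, 0, 0.0083, 0, 0, 0], [0, 0, 0.005, 0, 0, 0], [0, 0, 0, 0, 0, 0], [0, 0, 0, 0, 0, 0]]' | python3 -m handwheel
```

```text
clock: 6.87
ee_pos: [0.4882, 0.1002, 0.0414]
ee_rot: [0.707, 0.707, -0.001, -0.001]
ft_force: [0.0, -0.2, -1.9]
gripper_width: 0.0595
grip_force: 65.0
clock: 7.2
ee_pos: [0.4893, 0.1007, 0.0354]
ee_rot: [0.707, 0.707, 0.0, 0.0]
ft_force: [-0.3, 0.6, -1.9]
gripper_width: 0.0589
grip_force: 65.0
```

In the tool's units: 0.001 m / 0.6 = 0.0017.

```bash
echo '[[0, 0, 0.0017, 0, 0, 0], [0, 0, 0, 0, 0, 0]]' | python3 -m handwheel
echo '[[0, 0, 0, 0, 0, 0], [0, 0, 0, 0, 0, 0], [0, 0, 0, 0, 0, 0], [0, 0, 0, 0, 0, 0], [0, 0, 0, 0, 0, 0]]' | python3 -m handwheel 0.085
echo '[[0, 0, -0.0167, 0, 0, 0], [0, 0, -0.0333, 0, 0, 0], [0, 0, -0.05, 0, 0, 0], [0, 0, -0.05, 0, 0, 0], [0, 0, -0.05, 0, 0, 0]]' | python3 -m handwheel
echo '[[-0.0583, -0.0032, 0, 0, 0, 0], [-0.0583, -0.0032, 0, 0, 0, 0], [-0.0583, -0.0032, 0, 0, 0, 0], [-0.0583, -0.0032, 0, 0, 0, 0], [-0.0583, -0.0032, 0, 0, 0, 0]]' | python3 -m handwheel
echo '[[-0.0583, -0.0032, 0, 0, 0, 0], [-0.0583, -0.0032, 0, 0, 0, 0], [-0.0583, -0.0032, 0, 0, 0, 0], [-0.0583, -0.0032, 0, 0, 0, 0], [0, 0, 0, 0, 0, 0]]' | python3 -m handwheel
python3 - <<'E'
from h import *
I,D=get_image('top'); W=cloud('top',D); z=W[...,2]; S=W[(D>0)&(z>.06)&(z<.072)&(abs(W[...,0]-.489)<.045)&(abs(W[...,1]-.1)<.045)]
c,r=cv2.minEnclosingCircle((S[:,:2]*1000).astype(np.float32)); print(np.median(S[:,2]),c,r, state()['ee_pos'])
I,D=get_image('side'); cv2.imwrite('pics/s2.png',cv2.resize(I[110:310,170:370],None,fx=3,fy=3)[:,:,::-1])
E
```

```text
clock: 7.37
ee_pos: [0.4895, 0.101, 0.0345]
ee_rot: [0.707, 0.707, 0.001, 0.001]
ft_force: [0.7, 0.1, 1.2]
gripper_width: 0.0591
grip_force: 65.3
clock: 7.78
ee_pos: [0.4889, 0.101, 0.0339]
ee_rot: [0.707, 0.707, 0.0, 0.0]
ft_force: [-0.5, 0.6, -0.6]
gripper_width: 0.0851
grip_force: 0.0
clock: 8.2
ee_pos: [0.4885, 0.101, 0.1551]
ee_rot: [0.707, 0.707, -0.0, -0.0]
ft_force: [0.3, 0.3, 0.5]
gripper_width: 0.0848
grip_force: 0.0
clock: 8.62
ee_pos: [0.4791, -0.0754, 0.154]
ee_rot: [0.707, 0.707, 0.0, 0.0]
ft_force: [-0.1, 0.2, -0.1]
gripper_width: 0.085
grip_force: 0.0
clock: 9.03
ee_pos: [0.4719, -0.2193, 0.1536]
ee_rot: [0.708, 0.706, -0.001, 0.001]
ft_force: [-0.4, 0.2, -0.2]
gripper_width: 0.0855
grip_force: 0.0
0.06620279805597963 (489.7965393066406, 98.9535140991211) 29.863906860351562 [ 0.4716454  -0.21684151  0.15349106]
```

View pics/s2.png

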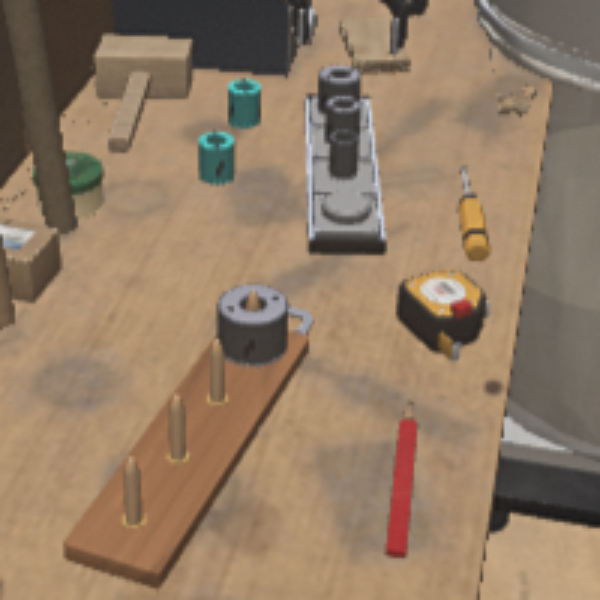

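The 60 is seated on peg 1 at crop (253,320), upright, with its top at 66 mm and centred at (489.8, 99.0). The gripper does not appear above the 30 in this crop, so I'll check where it projects.

```bash
python3 - <<'E'
from h import *
print(state()['ee_pos'],state()['q'].round(3),state()['clock'])
I,D=get_image('side'); c=calibration('side')
for X in([.4716,-.2168,.153],[.4713,-.2168,.066]):
    p=np.array(c['R'])@X+c['t']; print(p[0]/p[2]*c['fx']+c['cx'],p[1]/p[2]*c['fy']+c['cy'])
a=cv2.resize(I,None,fx=1.5,fy=1.5); cv2.imwrite('pics/s3.png',a[:330,:,::-1])
E
```

```text
[ 0.47155172 -0.21515522  0.15349528] [-0.59   0.241 -0.205  1.126  0.     0.983] 9.1333
284.5490986225385 129.27831944343643
283.3931634171137 155.07290207298473
```

View pics/s3.png

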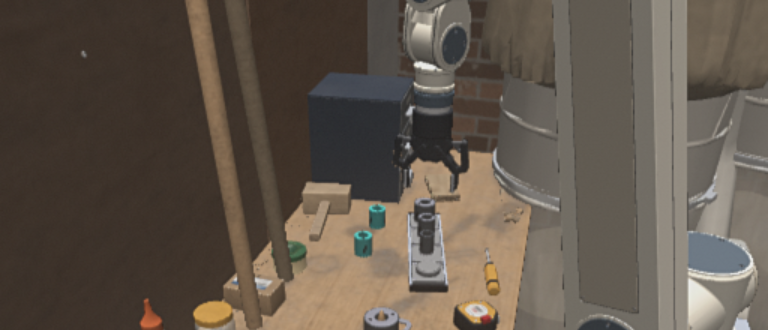

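The gripper is centred above the 30, at (287,127) in the full picture, which matches the projection. Grasping it.

In the tool's units: 0.03 m / 0.6 = 0.05, 0.025 m / 0.6 = 0.0417.

```bash
echo '[[0, 0, 0.05, 0, 0, 0], [0, 0, 0.05, 0, 0, 0], [0, 0, 0.0417, 0, 0, 0], [0, 0, 0.0333, 0, 0, 0], [0, 0, 0.025, 0, 0, 0]]' | python3 -m handwheel
echo '[[0, 0, 0, 0, 0, 0], [0, 0, 0, 0, 0, 0], [0, 0, 0, 0, 0, 0], [0, 0, 0, 0, 0, 0], [0, 0, 0, 0, 0, 0]]' | python3 -m handwheel 0.02
echo '[[0, 0, 0, 0, 0, 0], [0, 0, 0, 0, 0, 0], [0, 0, 0, 0, 0, 0], [0, 0, 0, 0, 0, 0], [0, 0, 0, 0, 0, 0]]' | python3 -m handwheel
```

```text
clock: 9.6
ee_pos: [0.4714, -0.2119, 0.0323]
ee_rot: [0.706, 0.708, -0.0, -0.001]
ft_force: [-0.5, -0.7, 0.4]
gripper_width: 0.0846
grip_force: 0.0
clock: 10.02
ee_pos: [0.4727, -0.2142, 0.0353]
ee_rot: [0.707, 0.707, 0.0, 0.001]
ft_force: [-1.9, 2.2, 8.4]
gripper_width: 0.0281
grip_force: 58.4
clock: 10.43
ee_pos: [0.4727, -0.2142, 0.0354]
ee_rot: [0.707, 0.707, 0.001, 0.001]
ft_force: [-0.3, 1.2, 6.3]
gripper_width: 0.0279
grip_force: 58.7
```

In the tool's units: -0.025 m / 0.6 = -0.0417, -0.02 m / 0.6 = -0.0333.

```bash
echo '[[0, 0, -0.0167, 0, 0, 0], [0, 0, -0.025, 0, 0, 0], [0, 0, -0.0333, 0, 0, 0], [0, 0, -0.0417, 0, 0, 0], [0, 0, -0.0417, 0, 0, 0]]' | python3 -m handwheel
echo '[[0.0592, 0.004, 0, 0, 0, 0], [0.0592, 0.004, 0, 0, 0, 0], [0.0592, 0.004, 0, 0, 0, 0], [0.0592, 0.004, 0, 0, 0, 0], [0.0592, 0.004, 0, 0, 0, 0]]' | python3 -m handwheel
echo '[[0.0592, 0.004, 0, 0, 0, 0], [0.0592, 0.004, 0, 0, 0, 0], [0.0592, 0.004, 0, 0, 0, 0], [0.0592, 0.004, 0, 0, 0, 0], [0.0592, 0.004, 0, 0, 0, 0]]' | python3 -m handwheel
echo '[[0.0592, 0.004, 0, 0, 0, 0], [0, 0, 0, 0, 0, 0], [0, 0, 0, 0, 0, 0], [0, 0, 0, 0, 0, 0], [0, 0, 0, 0, 0, 0]]' | python3 -m handwheel
cat >> h.py <<'E'
def held(d):
    I,D,W=wcloud(); s=state(); e=s['ee_pos']; V=W-e; z=V[...,2]
    S=W[(D>0)&(z>.015)&(z<.05)&(abs(V[...,0])<d/2-.002)&(abs(V[...,1])<d/2+.006)]; zt=np.median(S[:,2]); S=S[abs(S[:,2]-zt)<.003]
    c,r=cv2.minEnclosingCircle((S[:,:2]*1000).astype(np.float32)); print('tcp',e.round(4),'saw',np.round(c,1),'r',round(r,1),'top',round(zt,4),'extent',np.ptp(S,axis=0).round(4))
    z=W[...,2]; m=((z>.045)&(z<.09)&(D>0)&(abs(W[...,0]-.505)<.04)&(W[...,1]>e[1]+.03)).astype(np.uint8); n,l,st,ce=cv2.connectedComponentsWithStats(m)
    for i in range(1,n):
        q=W[l==i]; t=q[q[:,2]>q[:,2].max()-.004]; print('peg',st[i],t.mean(0).round(4))
    return I
E
python3 -c "
from h import *
I=held(.03); cv2.imwrite('pics/w2.png',I[:,:,::-1])"
```

```text
clock: 10.85
ee_pos: [0.4717, -0.2138, 0.1308]
ee_rot: [0.707, 0.707, -0.0, 0.0]
ft_force: [0.3, 0.1, -0.8]
gripper_width: 0.0279
grip_force: 59.2
clock: 11.27
ee_pos: [0.4838, -0.0351, 0.1302]
ee_rot: [0.707, 0.707, 0.0, 0.001]
ft_force: [2.4, 0.4, -1.4]
gripper_width: 0.0286
grip_force: 59.2
clock: 11.68
ee_pos: [0.4957, 0.1428, 0.1302]
ee_rot: [0.707, 0.707, 0.001, 0.0]
ft_force: [1.2, 0.3, -1.5]
gripper_width: 0.0281
grip_force: 59.2
clock: 12.1
ee_pos: [0.4982, 0.1757, 0.1293]
ee_rot: [0.707, 0.707, 0.0, 0.0]
ft_force: [0.0, 0.6, -1.2]
gripper_width: 0.0284
grip_force: 59.2
tcp [0.4983 0.1755 0.1292] saw [497.8 173.2] r 15.5 top 0.1583 extent [0.026  0.0309 0.0059]
peg [284   0  17  12 153] [0.521  0.3209 0.0612]
peg [268  99  17  18 234] [0.5105 0.251  0.0794]
```

View pics/w2.png

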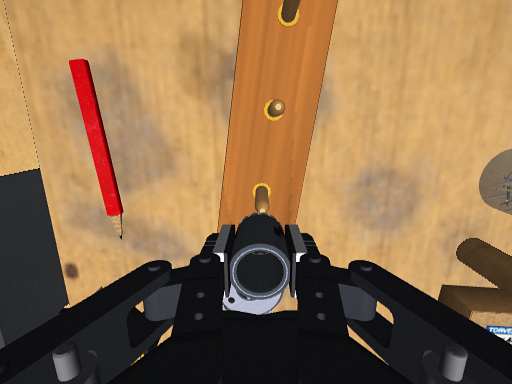

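The 30 is held upright at (258,270), with peg 3 at (277,107). It needs a shift of about +1.8 mm in both x and y. Lowering.

In the tool's units: 0.02 m / 0.6 = 0.0333, 0.0018 m / 0.6 = 0.003.

```bash
echo '[[0.003, 0.0028, 0.0167, 0, 0, 0], [0, 0, 0.0333, 0, 0, 0], [0, 0, 0.0333, 0, 0, 0], [0, 0, 0.0333, 0, 0, 0], [0, 0, 0.025, 0, 0, 0]]' | python3 -m handwheel
echo '[[0, 0, 0.0083, 0, 0, 0], [0, 0, 0.005, 0, 0, 0], [0, 0, 0, 0, 0, 0], [0, 0, 0, 0, 0, 0]]' | python3 -m handwheel
```

```text
clock: 12.57
ee_pos: [0.4994, 0.1773, 0.0419]
ee_rot: [0.708, 0.707, -0.001, -0.0]
ft_force: [-0.5, 0.1, -1.1]
gripper_width: 0.0279
grip_force: 59.2
clock: 12.9
ee_pos: [0.5004, 0.178, 0.0364]
ee_rot: [0.707, 0.707, 0.0, 0.0]
ft_force: [0.2, 1.1, -0.0]
gripper_width: 0.0287
grip_force: 59.3
```

In the tool's units: 0.001 m / 0.6 = 0.0017.

```bash
echo '[[0, 0, 0.0017, 0, 0, 0], [0, 0, 0, 0, 0, 0]]' | python3 -m handwheel
echo '[[0, 0, 0, 0, 0, 0], [0, 0, 0, 0, 0, 0], [0, 0, 0, 0, 0, 0], [0, 0, 0, 0, 0, 0], [0, 0, 0, 0, 0, 0]]' | python3 -m handwheel 0.085
echo '[[0, 0, -0.0167, 0, 0, 0], [0, 0, -0.0333, 0, 0, 0], [0, 0, -0.05, 0, 0, 0], [0, 0, -0.05, 0, 0, 0], [0, 0, -0.05, 0, 0, 0]]' | python3 -m handwheel
echo '[[-0.06, -0.0017, 0, 0, 0, 0], [-0.06, -0.0017, 0, 0, 0, 0], [-0.06, -0.0017, 0, 0, 0, 0], [-0.06, -0.0017, 0, 0, 0, 0], [-0.06, -0.0017, 0, 0, 0, 0]]' | python3 -m handwheel
echo '[[-0.06, -0.0017, 0, 0, 0, 0], [-0.06, -0.0017, 0, 0, 0, 0], [-0.06, -0.0017, 0, 0, 0, 0], [-0.06, -0.0017, 0, 0, 0, 0], [-0.06, -0.0017, 0, 0, 0, 0]]' | python3 -m handwheel
echo '[[-0.06, -0.0017, 0, 0, 0, 0], [-0.06, -0.0017, 0, 0, 0, 0], [-0.06, -0.0017, 0, 0, 0, 0], [0, 0, 0, 0, 0, 0], [0, 0, 0, 0, 0, 0]]' | python3 -m handwheel
cat >> h.py <<'E'
def ontop(x,y,w=.035):
    I,D=get_image('top'); W=cloud('top',D); z=W[...,2]; S=W[(D>0)&(z>.06)&(z<.072)&(abs(W[...,0]-x)<w)&(abs(W[...,1]-y)<w)]
    c,r=cv2.minEnclosingCircle((S[:,:2]*1000).astype(np.float32)); print('seen',np.median(S[:,2]).round(4),np.round(c,1),round(r,1))
E
python3 -c "
from h import *
ontop(.4995,.175,.03); ontop(.4885,.099)
print(state()['ee_pos'])"
```

```text
clock: 13.07
ee_pos: [0.5005, 0.1782, 0.0354]
ee_rot: [0.707, 0.707, 0.001, 0.0]
ft_force: [0.8, -0.2, 0.4]
gripper_width: 0.0279
grip_force: 59.4
clock: 13.48
ee_pos: [0.4999, 0.1784, 0.0349]
ee_rot: [0.707, 0.707, 0.0, 0.0]
ft_force: [-0.5, -0.2, 0.4]
gripper_width: 0.0846
grip_force: 0.0
clock: 13.9
ee_pos: [0.4996, 0.1783, 0.157]
ee_rot: [0.707, 0.707, -0.0, 0.0]
ft_force: [0.9, 0.2, -0.6]
gripper_width: 0.0848
grip_force: 0.0
clock: 14.32
ee_pos: [0.4946, -0.0031, 0.1559]
ee_rot: [0.707, 0.707, 0.0, 0.0]
ft_force: [1.0, -0.4, 0.0]
gripper_width: 0.0849
grip_force: 0.0
clock: 14.73
ee_pos: [0.4897, -0.1834, 0.1558]
ee_rot: [0.707, 0.707, 0.0, 0.0]
ft_force: [1.7, -0.2, -0.6]
gripper_width: 0.0852
grip_force: 0.0
clock: 15.15
ee_pos: [0.4866, -0.2914, 0.155]
ee_rot: [0.708, 0.706, 0.0, -0.0]
ft_force: [0.8, -0.5, -1.1]
gripper_width: 0.0851
grip_force: 0.0
seen 0.0662 [500.8 174.8] 15.0
seen 0.066 [489.6  99.1] 29.8
[ 0.48685264 -0.28916786  0.15519803]
```

The 60 and 30 are both seated (tops 66 mm). Next is the 38.

In the tool's units: 0.03 m / 0.6 = 0.05, -0.002 m / 0.6 = -0.0033.

```bash
echo '[[-0.0033, 0, 0.05, 0, 0, 0], [0, 0, 0.05, 0, 0, 0], [0, 0, 0.0433, 0, 0, 0], [0, 0, 0.0333, 0, 0, 0], [0, 0, 0.025, 0, 0, 0]]' | python3 -m handwheel
echo '[[0, 0, 0, 0, 0, 0], [0, 0, 0, 0, 0, 0], [0, 0, 0, 0, 0, 0], [0, 0, 0, 0, 0, 0], [0, 0, 0, 0, 0, 0]]' | python3 -m handwheel 0.028
echo '[[0, 0, 0, 0, 0, 0], [0, 0, 0, 0, 0, 0], [0, 0, 0, 0, 0, 0], [0, 0, 0, 0, 0, 0], [0, 0, 0, 0, 0, 0]]' | python3 -m handwheel
echo '[[0, 0, -0.0167, 0, 0, 0], [0, 0, -0.025, 0, 0, 0], [0, 0, -0.0333, 0, 0, 0], [0, 0, -0.0417, 0, 0, 0], [0, 0, -0.0417, 0, 0, 0]]' | python3 -m handwheel
```

```text
clock: 15.67
ee_pos: [0.4867, -0.2894, 0.0325]
ee_rot: [0.706, 0.708, -0.0, -0.001]
ft_force: [-0.8, 0.1, 0.1]
gripper_width: 0.0845
grip_force: 0.0
clock: 16.08
ee_pos: [0.4879, -0.2918, 0.0356]
ee_rot: [0.707, 0.707, 0.0, 0.001]
ft_force: [0.9, 2.2, 5.3]
gripper_width: 0.0353
grip_force: 59.4
clock: 16.5
ee_pos: [0.4879, -0.2919, 0.0356]
ee_rot: [0.707, 0.707, 0.0, 0.001]
ft_force: [-0.9, 2.4, 7.2]
gripper_width: 0.0354
grip_force: 59.5
clock: 16.92
ee_pos: [0.4868, -0.2915, 0.1308]
ee_rot: [0.707, 0.707, -0.0, -0.0]
ft_force: [1.0, -1.0, -1.3]
gripper_width: 0.0356
grip_force: 60.0
```

In the tool's units: 0.036 m / 0.6 = 0.06, 0.0016 m / 0.6 = 0.0027.

```bash
echo '[[0.06, 0.0027, 0, 0, 0, 0], [0.06, 0.0027, 0, 0, 0, 0], [0.06, 0.0027, 0, 0, 0, 0], [0.06, 0.0027, 0, 0, 0, 0], [0.06, 0.0027, 0, 0, 0, 0]]' | python3 -m handwheel
echo '[[0.06, 0.0027, 0, 0, 0, 0], [0.06, 0.0027, 0, 0, 0, 0], [0.06, 0.0027, 0, 0, 0, 0], [0.06, 0.0027, 0, 0, 0, 0], [0.06, 0.0027, 0, 0, 0, 0]]' | python3 -m handwheel
echo '[[0.06, 0.0027, 0, 0, 0, 0], [0.06, 0.0027, 0, 0, 0, 0], [0.06, 0.0027, 0, 0, 0, 0], [0.06, 0.0027, 0, 0, 0, 0], [0.06, 0.0027, 0, 0, 0, 0]]' | python3 -m handwheel
echo '[[0, 0, 0, 0, 0, 0], [0, 0, 0, 0, 0, 0], [0, 0, 0, 0, 0, 0], [0, 0, 0, 0, 0, 0]]' | python3 -m handwheel
python3 -c "
from h import *
held(.038)"
```

```text
clock: 17.33
ee_pos: [0.4948, -0.1103, 0.1301]
ee_rot: [0.707, 0.707, 0.0, 0.001]
ft_force: [-0.1, 0.1, -1.3]
gripper_width: 0.0353
grip_force: 60.1
clock: 17.75
ee_pos: [0.5028, 0.07, 0.1302]
ee_rot: [0.707, 0.707, 0.0, 0.001]
ft_force: [1.0, -0.2, -1.8]
gripper_width: 0.0352
grip_force: 60.1
clock: 18.17
ee_pos: [0.5107, 0.2502, 0.1302]
ee_rot: [0.707, 0.707, 0.0, 0.0]
ft_force: [1.6, -1.0, -0.6]
gripper_width: 0.0354
grip_force: 60.1
clock: 18.5
ee_pos: [0.5109, 0.2474, 0.1293]
ee_rot: [0.707, 0.707, 0.0, 0.0]
ft_force: [-0.2, -0.2, -1.0]
gripper_width: 0.0353
grip_force: 60.1
tcp [0.511  0.2472 0.1293] saw [510.5 248.3] r 19.4 top 0.1595 extent [0.034  0.0382 0.0056]
peg [266  94  17  18 238] [0.5213 0.3263 0.0791]
```

In the tool's units: 0.02 m / 0.6 = 0.0333, 0.002 m / 0.6 = 0.0033.

```bash
echo '[[0.0033, 0, 0.0167, 0, 0, 0], [0, 0, 0.0333, 0, 0, 0], [0, 0, 0.0333, 0, 0, 0], [0, 0, 0.0333, 0, 0, 0], [0, 0, 0.025, 0, 0, 0]]' | python3 -m handwheel
echo '[[0, 0, 0.0083, 0, 0, 0], [0, 0, 0.005, 0, 0, 0], [0, 0, 0, 0, 0, 0], [0, 0, 0, 0, 0, 0]]' | python3 -m handwheel
echo '[[0, 0, 0.0017, 0, 0, 0], [0, 0, 0, 0, 0, 0]]' | python3 -m handwheel
```

```text
clock: 18.97
ee_pos: [0.5103, 0.2493, 0.0419]
ee_rot: [0.707, 0.707, -0.001, -0.0]
ft_force: [-0.3, -0.5, -1.7]
gripper_width: 0.0354
grip_force: 60.1
clock: 19.3
ee_pos: [0.5113, 0.25, 0.0364]
ee_rot: [0.707, 0.707, 0.0, 0.0]
ft_force: [-0.7, 0.4, -0.8]
gripper_width: 0.0356
grip_force: 60.2
clock: 19.47
ee_pos: [0.5115, 0.2502, 0.0356]
ee_rot: [0.707, 0.707, 0.001, 0.0]
ft_force: [-0.0, -0.8, 3.9]
gripper_width: 0.0356
grip_force: 60.5
```

The manual's scale: shifts go in shares of 60 cm and turns go in shares of 4 rad. Converting my numbers, -0.0362 m / 0.6 = -0.0603, -0.03 m / 0.6 = -0.05.

```bash
echo '[[0, 0, 0, 0, 0, 0], [0, 0, 0, 0, 0, 0], [0, 0, 0, 0, 0, 0], [0, 0, 0, 0, 0, 0], [0, 0, 0, 0, 0, 0]]' | python3 -m handwheel 0.085
echo '[[0, 0, -0.0167, 0, 0, 0], [0, 0, -0.0333, 0, 0, 0], [0, 0, -0.05, 0, 0, 0], [0, 0, -0.05, 0, 0, 0], [0, 0, -0.05, 0, 0, 0]]' | python3 -m handwheel
echo '[[-0.0603, -0.0007, 0, 0, 0, 0], [-0.0603, -0.0007, 0, 0, 0, 0], [-0.0603, -0.0007, 0, 0, 0, 0], [-0.0603, -0.0007, 0, 0, 0, 0], [-0.0603, -0.0007, 0, 0, 0, 0]]' | python3 -m handwheel
echo '[[-0.0603, -0.0007, 0, 0, 0, 0], [-0.0603, -0.0007, 0, 0, 0, 0], [-0.0603, -0.0007, 0, 0, 0, 0], [-0.0603, -0.0007, 0, 0, 0, 0], [-0.0603, -0.0007, 0, 0, 0, 0]]' | python3 -m handwheel
echo '[[-0.0603, -0.0007, 0, 0, 0, 0], [-0.0603, -0.0007, 0, 0, 0, 0], [-0.0603, -0.0007, 0, 0, 0, 0], [-0.0603, -0.0007, 0, 0, 0, 0], [-0.0603, -0.0007, 0, 0, 0, 0]]' | python3 -m handwheel
echo '[[-0.0603, -0.0007, 0, 0, 0, 0], [-0.0603, -0.0007, 0, 0, 0, 0], [0, 0, 0, 0, 0, 0], [0, 0, 0, 0, 0, 0], [0, 0, 0, 0, 0, 0]]' | python3 -m handwheel
python3 -c "
from h import *
ontop(.5105,.25,.03); ontop(.4995,.175,.03); ontop(.4885,.099)
print(state()['ee_pos'])"
```

```text
clock: 19.88
ee_pos: [0.5109, 0.2503, 0.0348]
ee_rot: [0.707, 0.707, -0.0, 0.0]
ft_force: [-0.5, -0.3, -0.3]
gripper_width: 0.0849
grip_force: 0.0
clock: 20.3
ee_pos: [0.5105, 0.2503, 0.1569]
ee_rot: [0.707, 0.707, -0.0, -0.0]
ft_force: [0.5, -0.0, -0.5]
gripper_width: 0.0848
grip_force: 0.0
clock: 20.72
ee_pos: [0.5087, 0.0679, 0.1558]
ee_rot: [0.707, 0.707, 0.0, 0.0]
ft_force: [0.1, -1.0, -0.5]
gripper_width: 0.0853
grip_force: 0.0
clock: 21.13
ee_pos: [0.5067, -0.1134, 0.1559]
ee_rot: [0.707, 0.707, 0.0, 0.0]
ft_force: [1.3, -0.1, 0.3]
gripper_width: 0.0847
grip_force: 0.0
clock: 21.55
ee_pos: [0.5048, -0.2945, 0.1558]
ee_rot: [0.707, 0.707, 0.0, 0.0]
ft_force: [1.0, -0.2, 0.6]
gripper_width: 0.0848
grip_force: 0.0
clock: 21.97
ee_pos: [0.5041, -0.3649, 0.1551]
ee_rot: [0.707, 0.707, 0.0, -0.0]
ft_force: [-0.4, -0.1, 0.0]
gripper_width: 0.0847
grip_force: 0.0
seen 0.0663 [511.6 250.1] 19.1
seen 0.0658 [500.7 174.7] 14.9
seen 0.066 [489.1  99.2] 30.0
[ 0.50452257 -0.3639071   0.1554077 ]
```

Three are seated. Last is the 48.

In the tool's units: 0.03 m / 0.6 = 0.05, 0.026 m / 0.6 = 0.0433.

```bash
echo '[[-0.0033, 0.0008, 0.05, 0, 0, 0], [0, 0, 0.05, 0, 0, 0], [0, 0, 0.0433, 0, 0, 0], [0, 0, 0.0333, 0, 0, 0], [0, 0, 0.0258, 0, 0, 0]]' | python3 -m handwheel
echo '[[0, 0, 0, 0, 0, 0], [0, 0, 0, 0, 0, 0], [0, 0, 0, 0, 0, 0], [0, 0, 0, 0, 0, 0], [0, 0, 0, 0, 0, 0]]' | python3 -m handwheel 0.038
echo '[[0, 0, 0, 0, 0, 0], [0, 0, 0, 0, 0, 0], [0, 0, 0, 0, 0, 0], [0, 0, 0, 0, 0, 0], [0, 0, 0, 0, 0, 0]]' | python3 -m handwheel
echo '[[0, 0, -0.0167, 0, 0, 0], [0, 0, -0.025, 0, 0, 0], [0, 0, -0.0333, 0, 0, 0], [0, 0, -0.0417, 0, 0, 0], [0, 0, -0.0417, 0, 0, 0]]' | python3 -m handwheel
```

```text
clock: 22.53
ee_pos: [0.5046, -0.3654, 0.0319]
ee_rot: [0.706, 0.708, -0.0, -0.001]
ft_force: [0.0, -0.6, 0.2]
gripper_width: 0.0849
grip_force: 0.0
clock: 22.95
ee_pos: [0.5057, -0.3674, 0.0352]
ee_rot: [0.707, 0.707, 0.0, 0.001]
ft_force: [-0.5, 1.1, 7.7]
gripper_width: 0.0458
grip_force: 62.3
clock: 23.37
ee_pos: [0.5057, -0.3674, 0.0352]
ee_rot: [0.707, 0.707, 0.0, 0.001]
ft_force: [-0.1, 1.9, 7.3]
gripper_width: 0.0461
grip_force: 62.4
clock: 23.78
ee_pos: [0.5045, -0.3669, 0.13]
ee_rot: [0.707, 0.707, -0.0, -0.0]
ft_force: [-0.1, -0.9, -2.0]
gripper_width: 0.0461
grip_force: 61.9
```

```bash
echo '[[0.0605, 0.0015, 0, 0, 0, 0], [0.0605, 0.0015, 0, 0, 0, 0], [0.0605, 0.0015, 0, 0, 0, 0], [0.0605, 0.0015, 0, 0, 0, 0], [0.0605, 0.0015, 0, 0, 0, 0]]' | python3 -m handwheel
echo '[[0.0605, 0.0015, 0, 0, 0, 0], [0.0605, 0.0015, 0, 0, 0, 0], [0.0605, 0.0015, 0, 0, 0, 0], [0.0605, 0.0015, 0, 0, 0, 0], [0.0605, 0.0015, 0, 0, 0, 0]]' | python3 -m handwheel
echo '[[0.0605, 0.0015, 0, 0, 0, 0], [0.0605, 0.0015, 0, 0, 0, 0], [0.0605, 0.0015, 0, 0, 0, 0], [0.0605, 0.0015, 0, 0, 0, 0], [0.0605, 0.0015, 0, 0, 0, 0]]' | python3 -m handwheel
echo '[[0.0605, 0.0015, 0, 0, 0, 0], [0.0605, 0.0015, 0, 0, 0, 0], [0.0605, 0.0015, 0, 0, 0, 0], [0.0605, 0.0015, 0, 0, 0, 0], [0, 0, 0, 0, 0, 0]]' | python3 -m handwheel
echo '[[0, 0, 0, 0, 0, 0], [0, 0, 0, 0, 0, 0], [0, 0, 0, 0, 0, 0]]' | python3 -m handwheel
python3 -c "
from h import *
held(.048)"
```

```text
clock: 24.2
ee_pos: [0.5089, -0.1841, 0.1294]
ee_rot: [0.707, 0.707, 0.0, 0.0]
ft_force: [1.2, 0.5, -1.4]
gripper_width: 0.0459
grip_force: 61.9
clock: 24.62
ee_pos: [0.5134, -0.0024, 0.1295]
ee_rot: [0.707, 0.707, 0.0, 0.0]
ft_force: [0.3, -0.2, -2.3]
gripper_width: 0.0459
grip_force: 61.9
clock: 25.03
ee_pos: [0.5178, 0.1792, 0.1295]
ee_rot: [0.707, 0.707, 0.0, 0.0]
ft_force: [1.8, -1.5, -2.7]
gripper_width: 0.0461
grip_force: 61.9
clock: 25.45
ee_pos: [0.5212, 0.3281, 0.129]
ee_rot: [0.705, 0.709, 0.001, -0.0]
ft_force: [0.1, -1.4, -2.8]
gripper_width: 0.046
grip_force: 62.0
clock: 25.7
ee_pos: [0.5216, 0.3218, 0.1288]
ee_rot: [0.707, 0.707, -0.0, 0.0]
ft_force: [0.2, 0.1, -1.5]
gripper_width: 0.0458
grip_force: 62.0
tcp [0.5218 0.3215 0.1288] saw [521.4 324.8] r 24.3 top 0.1594 extent [0.044  0.0482 0.0054]
```

In the tool's units: 0.02 m / 0.6 = 0.0333, 0.015 m / 0.6 = 0.025.

```bash
echo '[[0, 0, 0.0167, 0, 0, 0], [0, 0, 0.0333, 0, 0, 0], [0, 0, 0.0333, 0, 0, 0], [0, 0, 0.0333, 0, 0, 0], [0, 0, 0.025, 0, 0, 0]]' | python3 -m handwheel
echo '[[0, 0, 0.0083, 0, 0, 0], [0, 0, 0.005, 0, 0, 0], [0, 0, 0, 0, 0, 0], [0, 0, 0, 0, 0, 0]]' | python3 -m handwheel
echo '[[0, 0, 0.0017, 0, 0, 0], [0, 0, 0, 0, 0, 0]]' | python3 -m handwheel
```

```text
clock: 26.17
ee_pos: [0.5211, 0.3214, 0.0413]
ee_rot: [0.707, 0.707, -0.001, -0.0]
ft_force: [-0.6, -0.3, -2.3]
gripper_width: 0.0459
grip_force: 62.0
clock: 26.5
ee_pos: [0.522, 0.3222, 0.0359]
ee_rot: [0.707, 0.707, 0.0, 0.0]
ft_force: [-0.2, 1.1, -2.9]
gripper_width: 0.0458
grip_force: 62.0
clock: 26.67
ee_pos: [0.5222, 0.3225, 0.0353]
ee_rot: [0.707, 0.707, 0.001, 0.0]
ft_force: [-0.7, -0.8, 5.0]
gripper_width: 0.0461
grip_force: 62.6
```

In the tool's units: -0.036 m / 0.6 = -0.06, -0.03 m / 0.6 = -0.05.

```bash
echo '[[0, 0, 0, 0, 0, 0], [0, 0, 0, 0, 0, 0], [0, 0, 0, 0, 0, 0], [0, 0, 0, 0, 0, 0], [0, 0, 0, 0, 0, 0]]' | python3 -m handwheel 0.085
echo '[[0, 0, -0.0167, 0, 0, 0], [0, 0, -0.0333, 0, 0, 0], [0, 0, -0.05, 0, 0, 0], [0, 0, -0.05, 0, 0, 0], [0, 0, -0.05, 0, 0, 0]]' | python3 -m handwheel
echo '[[-0.06, 0, -0.0167, 0, 0, 0], [-0.06, 0, -0.0167, 0, 0, 0], [-0.06, 0, -0.0167, 0, 0, 0], [-0.06, 0, -0.0167, 0, 0, 0], [-0.06, 0, -0.0167, 0, 0, 0]]' | python3 -m handwheel
echo '[[-0.06, 0, 0, 0, 0, 0], [-0.06, 0, 0, 0, 0, 0], [-0.06, 0, 0, 0, 0, 0], [-0.06, 0, 0, 0, 0, 0], [-0.06, 0, 0, 0, 0, 0]]' | python3 -m handwheel
echo '[[0, 0, 0, 0, 0, 0], [0, 0, 0, 0, 0, 0], [0, 0, 0, 0, 0, 0], [0, 0, 0, 0, 0, 0]]' | python3 -m handwheel
python3 -c "
from h import *
ontop(.5215,.325); ontop(.5105,.25,.03); ontop(.4995,.175,.03); ontop(.4885,.099)
print(state()['ee_pos'])
I,D=get_image('side'); cv2.imwrite('pics/s4.png',cv2.resize(I[110:310,170:370],None,fx=3,fy=3)[:,:,::-1])"
```

```text
clock: 27.08
ee_pos: [0.5217, 0.3227, 0.0343]
ee_rot: [0.707, 0.707, 0.0, 0.0]
ft_force: [0.8, -0.6, -0.3]
gripper_width: 0.085
grip_force: 0.0
clock: 27.5
ee_pos: [0.5213, 0.3226, 0.1564]
ee_rot: [0.707, 0.707, 0.0, -0.0]
ft_force: [0.5, 0.8, -0.5]
gripper_width: 0.0854
grip_force: 0.0
clock: 27.92
ee_pos: [0.5213, 0.1413, 0.2058]
ee_rot: [0.707, 0.707, 0.0, 0.0]
ft_force: [1.4, -0.0, -0.4]
gripper_width: 0.0848
grip_force: 0.0
clock: 28.33
ee_pos: [0.5214, -0.039, 0.2054]
ee_rot: [0.707, 0.707, 0.0, 0.0]
ft_force: [1.3, 0.1, 0.3]
gripper_width: 0.0847
grip_force: 0.0
clock: 28.67
ee_pos: [0.5217, -0.0365, 0.2048]
ee_rot: [0.707, 0.708, 0.0, 0.0]
ft_force: [0.4, -0.1, -0.3]
gripper_width: 0.0849
grip_force: 0.0
seen 0.0661 [522.3 324.2] 24.2
seen 0.066 [511.6 250. ] 19.2
seen 0.0661 [500.8 174.5] 15.1
seen 0.0662 [489.7  99.6] 29.6
[ 0.52177649 -0.03634264  0.2044766 ]
```

View pics/s4.png

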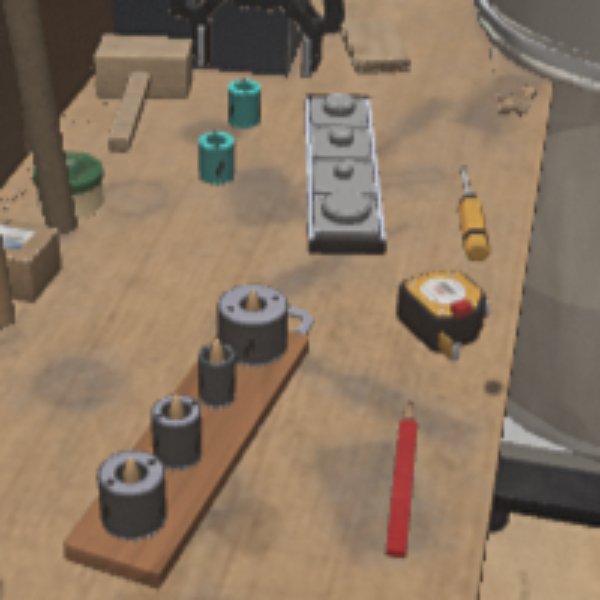

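The side crop shows all four saws upright with their pegs through them. From the handle: 60 (253,320), 30 (217,373), 38 (176,430) and 48 (131,493). All tops are at 66 mm and within about 2 mm of the peg estimates, and the gripper is clear.

```bash
python3 -c "
from cell import *
print(hand_in())"
```

```text
the job is handed in; nothing more can be done
None
```

The job is handed in at about 29 s on the clock: the caddy holds, from the handle outward, the 60, 30, 38 and 48 mm saws, each seen upright and fully down on its own peg in the last pictures (no verdict was returned).

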